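Snap the driver board onto its posts in the back of a light box

TASK

Fit the LED driver board into the back of the picture light box: lift it by its heat sink, lay it over the four nylon snap posts with its screw terminals towards the cable hole, then press it down on the bare board beside the posts, working round and keeping it near level, until every post has clicked through and the board sits fully home on all four. The hardboard back is thin: press by feel, never with more than about 18 N, and keep off the posts themselves. Leave the paint, brushes, screwdriver and tape alone.

Things in the scene. Friction and masses are not known exactly. Their poses are not given: they have to be found in the camera images.
- frame: Back of a picture light box, face down, fixed on a thin foam pad: pine frame 240 mm (x) by 300 mm (y), rails 18 mm wide, 40 mm tall; a thin brown hardboard back is set inside, with four white nylon snap posts on it at (x, y) = (50, 80), (50, -80), (-50, -80), (-50, 60) mm and a cable hole with a black rubber grommet at (0, 112) mm. Origin: centre of the frame's underside; z up.
- back (a joint): How far the thin hardboard back, posts and all, is bowed in (down) by a load, in m: 0 unloaded, about 1 mm for 6 N, springs back when let go; at 4 mm it would crack. Its depth in the frame differs from box to box: the flat shoulders of the posts are 27 to 45 mm above the frame's underside, all four level. Find them by feel or by eye.
- board: LED driver board, rigid, 130 mm (x) by 190 mm (y), 3.2 mm thick, about 0.34 kg, grey screw terminals at its +y end. Four 8 mm holes at (50, 80), (50, -80), (-50, -80), (-50, 60) mm fit the posts one way round only. The strips along its long edges (|x| 38 to 62 mm) are bare, to press on beside the posts; parts between are up to 25 mm tall. Origin: centre of its underside; z up.
- heatsink (a point): Centre of the top of the finned aluminium heat sink at the board's middle: 30 mm wide (x), 70 mm long (y), 28 mm tall, its top 31.2 mm above the board's underside; firm enough to lift the board by. Axes as the board's.
- post1 (a point): On the axis of snap post 1 but at the height of the rail tops, (50, 80, 40) mm in the frame; axes as the frame's. The post is 15 mm thick up to a flat shoulder; above that a white arrowhead rises 15.5 mm: a thin neck and two springy barbs, hinged at the tip and spread along y to 11 mm, that fold in as a hole is pushed over them. All posts are alike.
- hole1 (a point): Centre of hole 1 at the board's underside, (50, 80, 0) mm in the board; axes as the board's. It belongs on post 1. Laid over the arrowheads, the board rests with its underside about 8.5 mm above the shoulders.
- post2 (a point): On the axis of snap post 2 but at the height of the rail tops, (50, -80, 40) mm in the frame; axes as the frame's. A push of about 8 to 14 N close beside one post drives its hole over the barbs.
- hole2 (a point): Centre of hole 2 at the board's underside, (50, -80, 0) mm in the board; axes as the board's. It belongs on post 2. As one corner is pressed home the opposite one rides up some 5 mm.
- post3 (a point): On the axis of snap post 3 but at the height of the rail tops, (-50, -80, 40) mm in the frame; axes as the frame's. The barbs snap out above the board once its underside is about 1.6 mm above the shoulder; it then drops onto the shoulder and cannot be pulled off.
- hole3 (a point): Centre of hole 3 at the board's underside, (-50, -80, 0) mm in the board; axes as the board's. It belongs on post 3. A good place to press is the bare strip some 24 mm from each hole, along y towards the middle.
- post4 (a point): On the axis of snap post 4 but at the height of the rail tops, (-50, 60, 40) mm in the frame; axes as the frame's. This post is out of the rectangle of the others.
- hole4 (a point): Centre of hole 4 at the board's underside, (-50, 60, 0) mm in the board; axes as the board's. It belongs on post 4. This hole is out of the rectangle of the others.
- paint_bottle: Acrylic paint bottle with a black cap, 62 mm across, 165 mm tall, standing; origin at the centre of its foot. Bystander.
- brush_jar: Glass jar of brushes, 76 mm across, 95 mm tall (brushes to about 235 mm); origin at the centre of its foot. Bystander.
- screwdriver: Screwdriver lying on the bench; origin under its middle, along its x. Bystander.
- tape_roll: Roll of paper masking tape lying flat, 100 mm across, 24 mm high; origin at the centre of its underside. Bystander.
Mind the look-alikes: they are no part of the job. There is more than one size of the board; the job needs the largest.

How it is judged:
By the outcome, as a careful person would: the job done as asked, in the order asked, and still so for the second after the job is handed in, with the robot touching nothing.
It also fails if it takes over 72 s, if anything falls off the work surface, if the arm or the gripper's body presses on something with over 40 N, if the wrist force passes 120 N, or if a joint passes its speed limit or range.

ROBOT

A 6-joint arm with a two-finger parallel gripper is mounted at the origin on the work surface. World frame = base frame: x ahead of the robot, y to its left, z up, the work surface at z = 0. Lengths are in m, angles in rad, forces in N, time in s.
With the tool pointing down it reaches from about 0.35 to 0.85 m from the base axis. Payload 8.1 kg.
Tool frame: the origin (TCP) lies at the very end of the fingers, on their centre line; the grasp point (between the pads) lies 19 mm behind it (manip.pinch_z is the distance from the TCP to the grasp point, in m); z points along the fingers, y is the line along which they close (so a half turn about z gives the same grasp; the last joint's range is limited). The gripper opens to 93 mm and grips with 3 to 60 N. Pads are 15 mm wide; open, the fingers measure 128 mm over their backs; the gripper's body (75 mm by 188 mm) begins 65 mm behind the grasp point.
Start: joints at [1.21, 0.13, 1.488, -0, 1.523, -0.085], TCP at [0.163, 0.577, 0.219] pointing down, gripper open.
Joint ranges: [-2.96, 2.96], [-0.89, 2.26], [0.02, 2.5], [-1.34, 4.48], [0, 2.73], [-2.66, 2.66]. Speed limits (rad/s): [2.39, 2.39, 2.79, 3.14, 3.14, 3.14].

INTERFACE

Orientations are given as a rotation vector (axis times angle).
In Python, from plant import manip gives the robot as it stands. The module is installed in compiled form; this text tells all that it offers. Calls block until the motion is done:
- manip.move_ptp(position, orientation): joint-space move of the TCP to a pose.
- manip.movel(position, velocity=0.15, rot=None): straight line of the TCP; rot=None keeps the orientation; velocity is the mean speed in m/s.
- manip.move_j(angles): joint-space move.
- manip.set_gripper(opening, effort=None): finger opening in m; effort is the grip in N (None keeps the last); returns when the fingers have stopped.
- manip.hold(seconds).
- manip.solve_ik(position, orientation): joint angles nearest the present ones, or None.
- manip.grab_frame(name): name is "scene" or "top" or "wrist"; returns the picture (420x560x3 uint8, red, green, blue); there is no depth.
- manip.calibration(name): a dict with "fx", "fy", "cx", "cy" (pixels), "origin" and "attitude" of the camera in the world. Camera axes: x right, y up, looking along -z (the intrinsics and any distortion apply to the point x, -y, -z); pixel columns grow to the right and rows downward; lengths in m; the calibration is good to about 2 mm. A picture is of the moment at which its call begins: read the wrist's pose just before it. calibration takes no time and is no camera call; for the wrist camera it gives the pose at the moment of the call.
A pose or a line that the arm cannot do raises manip.MotionError and nothing moves.
- manip.job_done(): hands the job in; it is judged then, once.
Readings, each from a call of its own:
- manip.read_time_s(): time.
- manip.read_joint_positions(): joint angles.
- manip.read_joint_velocities(): joint speeds.
- manip.read_tau(): joint torques, N m.
- manip.read_tool_pos(): TCP position.
- manip.read_eef_rot(): TCP orientation.
- manip.read_contact_force(): force on the tool from outside, world axes, zero at the start.
- manip.read_torque(): the same for the moment, N m.
- manip.read_grip_width(): finger opening in m.
- manip.read_gripper_force(): force on a finger pad.
Only numpy, scipy, OpenCV 4.12 (cv2) and the standard library are available. Lean on these libraries where they do the work, as an engineer would, in place of code of your own. Each camera call takes 0.05 s, during which the arm holds its last target. There are 200 camera calls.

## Working session

There is one attempt and no reset: what is moved stays moved. The work goes in short steps, each a Python script; the robot and the scene stay as the last script left them, time stands still between calls to the robot, and variables do not carry over. Pictures are saved under pics/ and viewed, at most 13 in all, crops included, and the job is handed in when it is done.

```bash
mkdir -p pics; python3 - <<'E'
from plant import manip as m
import cv2,numpy as np
for n in("top","scene"):
    f=m.grab_frame(n); cv2.imwrite(f"pics/{n}0.png",f[:,:,::-1]); c=m.calibration(n); print(n,c)
c=m.calibration("wrist");print(c, m.read_eef_rot(), m.pinch_z, m.read_time_s(), m.read_contact_force())
E
```

```text
top {'fx': 533.8991756402459, 'fy': 533.8991756402459, 'cx': 277.32339043280257, 'cy': 199.92246761648855, 'origin': array([ 0.41159565, -0.01567797,  1.52447437]), 'attitude': array([ 0.07588536, -0.05944991, -1.59633618])}
scene {'fx': 513.7514655280273, 'fy': 513.7514655280273, 'cx': 274.12683374649333, 'cy': 215.8196469107868, 'origin': array([ 0.94966138, -0.7295253 ,  1.19315718]), 'attitude': array([0.61305375, 0.14987743, 0.51174996])}
{'fx': 338.88823802203456, 'fy': 338.88823802203456, 'cx': 273.8036249670746, 'cy': 209.35642592452385, 'origin': array([0.08554331, 0.59928448, 0.38332426]), 'attitude': array([-0.25130997, -0.1893472 ,  1.28469146])} [-4.31746750e-01 -3.11143942e+00  2.54805324e-03] 0.0188 0.1 [-1.28603633  0.57873937 -0.76447862]
```

View pics/top0.png

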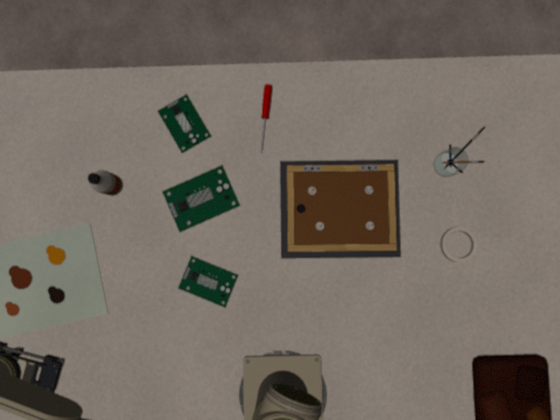

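View pics/scene0.png

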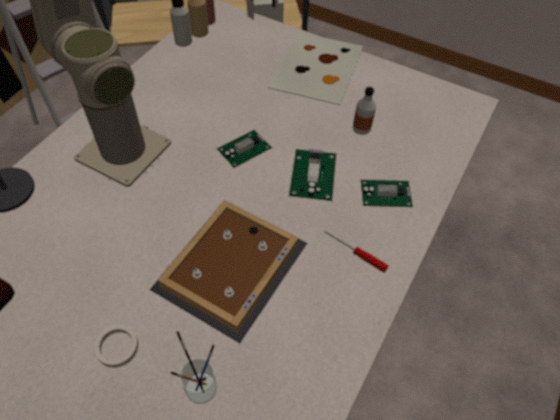

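The top view shows the largest board at px (201,198), with its grey terminals at the left-lower end. The frame is at (343,208) with its grommet at (301,209), so its +y runs to the left and its yaw is about 0. The odd post 4 is at (320,226). The scene view agrees. Next I'll get coarse positions and take one close wrist look at each.

```bash
cat > h.py <<'E'
from plant import manip as m
import cv2,numpy as np
from scipy.spatial.transform import Rotation as R
def cast(c,px,z):
    px=np.atleast_2d(px).astype(float)
    d=np.c_[(px[:,0]-c['cx'])/c['fx'],-(px[:,1]-c['cy'])/c['fy'],-np.ones(len(px))]@R.from_rotvec(c['attitude']).as_matrix().T
    o=c['origin']; return o+d*((z-o[2])/d[:,2])[:,None]
def down(yaw,flip=1):
    # tool y along +-(object x at yaw), z down
    y=flip*np.array([np.cos(yaw),np.sin(yaw),0]); z=np.array([0,0,-1.]); 
    return R.from_matrix(np.c_[np.cross(y,z),y,z]).as_rotvec()
def look(name,fn):
    c=m.calibration(name); f=m.grab_frame(name)[:,:,::-1].copy(); cv2.imwrite(f"pics/{fn}.png",f); return c,f
def green(f):
    h=cv2.cvtColor(f,cv2.COLOR_BGR2HSV); return cv2.inRange(h,(50,90,25),(90,255,255))
E
python3 - <<'E'
from h import *
f=cv2.imread('pics/top0.png'); c=m.calibration('top')
cs,_=cv2.findContours(cv2.morphologyEx(green(f),cv2.MORPH_CLOSE,np.ones((9,9))),0,2)
k=max(cs,key=cv2.contourArea); b=cv2.boxPoints(cv2.minAreaRect(k)); w=cast(c,b,.004); print(w.round(4)); print(np.linalg.norm(w-np.roll(w,1,0),axis=1), w.mean(0))
p=cast(c,[(312,190),(369,189.5),(370,226),(320,226),(301,209)],.05); print(p.round(4))
bc=w.mean(0); fc=p[[0,1,2]].mean(0)
for yaw in(.3,0):
  for fl in(1,-1):
    q=m.solve_ik([*(bc if yaw else [0.5,-.15,0])[:2],.2],down(yaw,fl)); print(yaw,fl,q)
E
```

```text
[[0.5753 0.3272 0.004 ]
 [0.6456 0.1566 0.004 ]
 [0.5312 0.1093 0.004 ]
 [0.4618 0.279  0.004 ]]
[0.12336753 0.18456099 0.12371567 0.18333341] [0.55345988 0.21804051 0.004     ]
[[ 0.5637 -0.0989  0.05  ]
 [ 0.5608 -0.2567  0.05  ]
 [ 0.4597 -0.2553  0.05  ]
 [ 0.4633 -0.1177  0.05  ]
 [ 0.5117 -0.0668  0.05  ]]
0.3 1 [ 0.28911064  0.1254498   1.52756876  0.          1.4885741  -0.01088936]
0.3 -1 None
0 1 [-3.89696147e-01 -7.21016821e-02  1.72867442e+00 -4.44089210e-16
  1.48501991e+00 -3.89696147e-01]
0 -1 None
```

```bash
python3 - <<'E'
from h import *
yb=.391; m.move_ptp([.5535,.218,.20],down(yb)); print(m.read_time_s())
c,f=look('wrist','wb'); print(c, m.read_tool_pos())
print(cast(c,[(280,210)],.0))
yf=-.018; m.move_ptp([.5117,-.177,.25],down(yf)); print(m.read_time_s())
c,f=look('wrist','wf'); print(c,m.read_tool_pos())
E
python3 -c "
import cv2,numpy as np
cv2.imwrite('pics/both.png',np.hstack([cv2.resize(cv2.imread('pics/w%s.png'%k),(400,300)) for k in 'bf']))"
```

```text
2.0167
{'fx': 338.88823802203456, 'fy': 338.88823802203456, 'cx': 273.8036249670746, 'cy': 209.35642592452385, 'origin': array([0.5220703 , 0.29360508, 0.36571271]), 'attitude': array([-0.28785882, -0.05857144,  0.38902459])} [0.5531168  0.21906593 0.20010984]
[[0.57126963 0.19421537 0.        ]]
3.55
{'fx': 338.88823802203456, 'fy': 338.88823802203456, 'cx': 273.8036249670746, 'cy': 209.35642592452385, 'origin': array([ 0.51312226, -0.09533588,  0.41545877]), 'attitude': array([-0.29125184,  0.00164357, -0.01717955])} [ 0.51204193 -0.17588029  0.24976519]
```

View pics/wb.png

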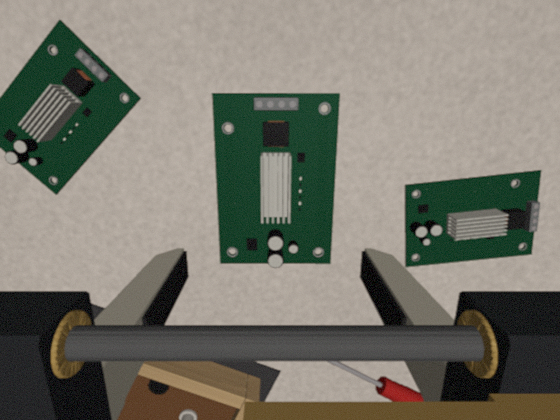

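View pics/wf.png

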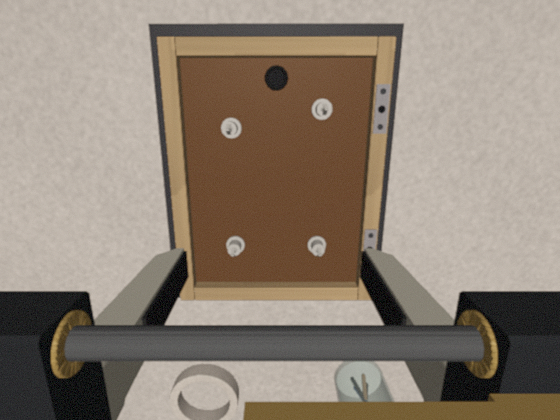

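The wrist view of the board shows terminals at the top (+y), with holes near (325,108), (319,252), (232,252) and (228,128). In the frame view the posts are near (322,109), (317,246), (235,246) and (231,128). I'll zoom in to refine these.

```bash
python3 - <<'E'
import cv2,numpy as np
f=cv2.imread('pics/wf.png');b=cv2.imread('pics/wb.png')
cr=lambda im,p:cv2.resize(im[p[1]-16:p[1]+16,p[0]-16:p[0]+16],(190,190),interpolation=cv2.INTER_NEAREST)
P=[(322,109),(317,246),(235,246),(231,128)];H=[(325,108),(319,252),(232,252),(228,128)]
cv2.imwrite('pics/crops.png',np.vstack([np.hstack([cr(f,p) for p in P]),np.hstack([cr(b,p) for p in H])]))
E
```

```text
(no output)
```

View pics/crops.png

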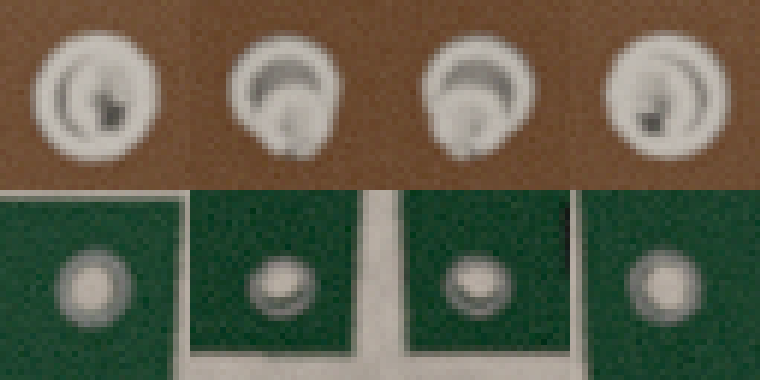

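```bash
cat >> h.py <<'E'
from scipy.optimize import least_squares
M=np.array([(50,80),(50,-80),(-50,-80),(-50,60)])/1e3
def fit(c,px,z=None):
    def r(p):
        Q=cast(c,px,p[3] if z is None else z)[:,:2]; C,S=np.cos(p[2]),np.sin(p[2])
        return (M@np.array([[C,S],[-S,C]])+p[:2]-Q).ravel()
    s=least_squares(r,[.5,0,0,.03],x_scale=[.1,.1,.1,.1]); return s.x, s.fun.reshape(4,2)*1e3
def tool(c,T,Rv,xy):
    return R.from_rotvec(Rv).as_matrix().T[:2,:2]@(xy-T[:2])
E
python3 - <<'E'
from h import *
K=dict(fx=338.88823802203456,fy=338.88823802203456,cx=273.8036249670746,cy=209.35642592452385)
cb=dict(K,origin=np.array([0.5220703 , 0.29360508, 0.36571271]),attitude=np.array([-0.28785882, -0.05857144,  0.38902459]))
cf=dict(K,origin=np.array([ 0.51312226, -0.09533588,  0.41545877]),attitude=np.array([-0.29125184,  0.00164357, -0.01717955]))
H=[(324.2,108),(318,251.8),(232,251.75),(227.6,127.9)];P=[(321.5,108.5),(316.4,244.65),(235.1,244.65),(230.7,127.5)]
for c,p,zs in((cb,H,(None,.0032,.008)),(cf,P,(None,.03,.035,.04,.045))):
    for z in zs: x,r=fit(c,p,z); print(z,x.round(4),'\n',r.round(1).tolist())
E
```

```text
None [0.5547 0.2201 0.39   0.0029] 
 [[0.1, -0.1], [0.1, 0.0], [-0.0, 0.1], [-0.1, -0.0]]
0.0032 [0.5547 0.2201 0.39   0.03  ] 
 [[0.1, 0.0], [0.1, -0.0], [-0.1, -0.0], [-0.2, -0.0]]
0.008 [0.5543 0.2212 0.39   0.03  ] 
 [[0.3, 1.3], [1.1, -0.7], [-0.3, -1.2], [-1.1, 0.5]]
None [ 0.5143 -0.1763 -0.0157  0.0294] 
 [[0.1, -0.1], [0.1, 0.1], [-0.1, -0.0], [-0.0, -0.0]]
0.03 [ 0.5143 -0.1761 -0.0157  0.03  ] 
 [[0.1, 0.1], [0.2, 0.0], [-0.2, -0.2], [-0.1, 0.1]]
0.035 [ 0.5143 -0.175  -0.0157  0.03  ] 
 [[0.8, 1.1], [0.8, -1.0], [-0.9, -1.1], [-0.7, 0.9]]
0.04 [ 0.5143 -0.1739 -0.0157  0.03  ] 
 [[1.5, 2.2], [1.4, -1.9], [-1.5, -2.1], [-1.4, 1.8]]
0.045 [ 0.5143 -0.1728 -0.0157  0.03  ] 
 [[2.1, 3.3], [2.1, -2.9], [-2.2, -3.0], [-2.0, 2.6]]
```

The fits are good to about 0.1 mm, and the board height comes out at 3 mm as it should. The shoulders are at about z = 29 mm. Now I'll grasp, lift and check the board in hand.

```bash
python3 - <<'E'
from h import *
b=np.array([.5547,.2201]); rv=down(.390)
m.set_gripper(.058,40)
m.move_ptp([*b,.10],rv); m.movel([*b,.045],.2); m.movel([*b,.010],.06)
m.hold(.1);print(m.read_tool_pos(),m.read_contact_force())
m.set_gripper(.0,40); print(m.read_grip_width(),m.read_gripper_force(),m.read_contact_force())
m.movel([*b,.16],.15); m.hold(.2); print(m.read_tool_pos(),m.read_grip_width(),m.read_contact_force(),m.read_torque(),m.read_time_s())
c,f=look('wrist','held'); print(c)
E
```

```text
[0.55510368 0.22024628 0.01048194] [ 0.02202732 -0.42260349 -0.58522291]
0.029455502155672636 40.00028729438782 [0.4358687  1.15387892 1.103702  ]
[0.55403678 0.21988759 0.15874555] 0.029519843545507223 [-0.39343766 -0.66642282 -3.51107238] [-0.0792374   0.0187211  -0.02006439] 9.1083
{'fx': 338.88823802203456, 'fy': 338.88823802203456, 'cx': 273.8036249670746, 'cy': 209.35642592452385, 'origin': array([0.52352259, 0.29473765, 0.32441432]), 'attitude': array([-0.28842704, -0.05620537,  0.38676859])}
```

View pics/held.png

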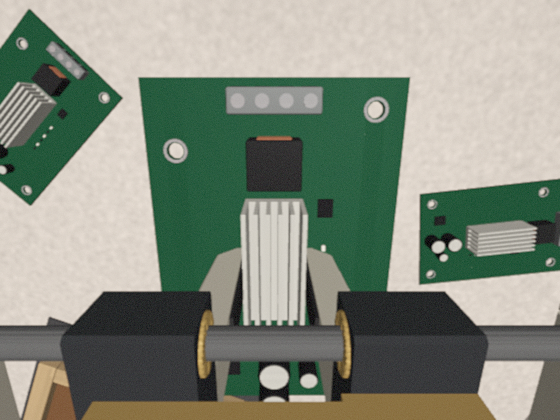

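The board is held, with hole 1 at (376,110) and hole 4 at (176,151). I'll measure its offset in the hand.

```bash
python3 - <<'E'
from h import *
f=cv2.imread('pics/held.png'); c=m.calibration('wrist'); T=m.read_tool_pos(); rv=m.read_eef_rot(); print(T,R.from_rotvec(rv).as_matrix().round(3).tolist())
c=dict(c,origin=np.array([0.52352259, 0.29473765, 0.32441432]),attitude=np.array([-0.28842704, -0.05620537,  0.38676859])); T=np.array([0.55403678,0.21988759,0.15874555])
g=f.astype(int); px=[]
for (x,y) in((376,110),(176,151)):
    roi=f[y-20:y+21,x-20:x+21]; h=cv2.cvtColor(roi,cv2.COLOR_BGR2HSV); k=cv2.inRange(h,(0,0,60),(180,100,255))
    n,l,s,ce=cv2.connectedComponentsWithStats(k); i=l[20,20]; i=i if i else 1+np.argmax(s[1:,4]); px.append(ce[i]+[x-20,y-20]); print(s[i],px[-1])
for z in(.148,.1505,.152,.154,.157):
    w=cast(c,px,z)[:,:2]; d=w[0]-w[1]; yaw=np.arctan2(d[1],d[0])-np.arctan2(.02,.1)
    Rm=lambda a:np.array([[np.cos(a),-np.sin(a)],[np.sin(a),np.cos(a)]])
    cen=w.mean(0)-Rm(yaw)@[0,.07]; print(z,np.linalg.norm(d),yaw,cen,'offset in board axes mm',Rm(yaw).T@(cen-T[:2])*1e3)
E
```

```text
[0.55423225 0.21996748 0.15907115] [[-0.38, 0.925, -0.001], [0.925, 0.38, -0.0], [0.0, -0.001, -1.0]]
[  7   6  27  28 592] [375.95439189 109.26182432]
[  6   7  27  26 539] [175.02040816 150.47124304]
0.148 0.10405360870684989 0.3895994002534878 [0.55417594 0.21969769] offset in board axes mm [ 0.05660485 -0.22852554]
0.1505 0.10257904574752137 0.3895994002534878 [0.55411832 0.21984345] offset in board axes mm [ 0.05866377 -0.07180282]
0.152 0.10169430797192436 0.3895994002534876 [0.55408375 0.21993091] offset in board axes mm [0.05989912 0.02223081]
0.154 0.10051465760446152 0.3895994002534874 [0.55403765 0.22004751] offset in board axes mm [0.06154626 0.14760899]
0.157 0.09874518205326731 0.3895994002534876 [0.5539685  0.22022243] offset in board axes mm [0.06401696 0.33567626]
```

The offset is about 0 and the board hangs level. Next I'll carry it over and lower it by feel.

```bash
python3 - <<'E'
from h import *
p=np.array([.5143,-.1762]); rv=down(-.0157)
m.move_ptp([*p,.13],rv); m.movel([*p,.064],.15); m.hold(.3)
T=m.read_tool_pos(); F0=np.mean([m.read_contact_force() for _ in range(5)],0); e=p-T[:2]
print(T,m.read_eef_rot()-rv,F0,m.read_time_s())
cmd=p+np.clip(e,-.002,.002); z=.0635
while z>.040:
    m.movel([*cmd,z],.03); F=m.read_contact_force()-F0; t=m.read_tool_pos()
    if z<.0575: print(round(z,4),t.round(4),F.round(1))
    if F[2]>2.2: break
    z-=.001
m.hold(.1); print(m.read_time_s(),m.read_contact_force()-F0,m.read_torque(),m.read_tool_pos())
c,f=look('wrist','over'); print(c)
E
```

```text
[ 0.51461344 -0.17599072  0.0642108 ] [-0.00066584  0.00011582  0.00056992] [-0.01192068 -2.11764674 -2.90160448] 11.5333
12.3833 [-0.55143804  0.86983838  3.60545833] [-0.34512868  0.02924644 -0.0074059 ] [ 0.51429026 -0.17656718  0.06187949]
{'fx': 338.88823802203456, 'fy': 338.88823802203456, 'cx': 273.8036249670746, 'cy': 209.35642592452385, 'origin': array([ 0.51520492, -0.09574069,  0.22746166]), 'attitude': array([-0.29203934,  0.00077541, -0.01637797])}
```

View pics/over.png

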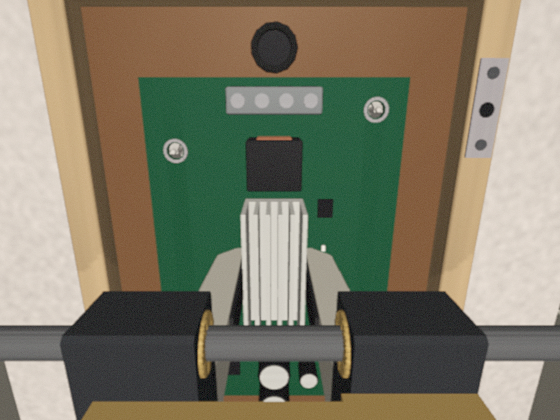

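The holes at (376,110) and (176,151) seem to have arrowheads in them, and contact came at TCP z = 0.062. The circles I fitted earlier were 25 mm base flanges, so the shoulders are higher than I took them to be. I'll check close up whether the tips are through at all four.

```bash
python3 - <<'E'
from h import *
c,s=look('scene','sc1'); f=cv2.imread('pics/over.png')
px=[(376,110),(176,151)]
cr=lambda im,p,r:cv2.resize(im[p[1]-r:p[1]+r,p[0]-r:p[0]+r],(260,260),interpolation=cv2.INTER_CUBIC)
a=np.vstack([cr(f,p,20) for p in px]); b=cv2.resize(s[185:315,165:300],(540,520),interpolation=cv2.INTER_CUBIC)
cv2.imwrite('pics/chk.png',np.hstack([a,b]))
E
```

```text
(no output)
```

View pics/chk.png

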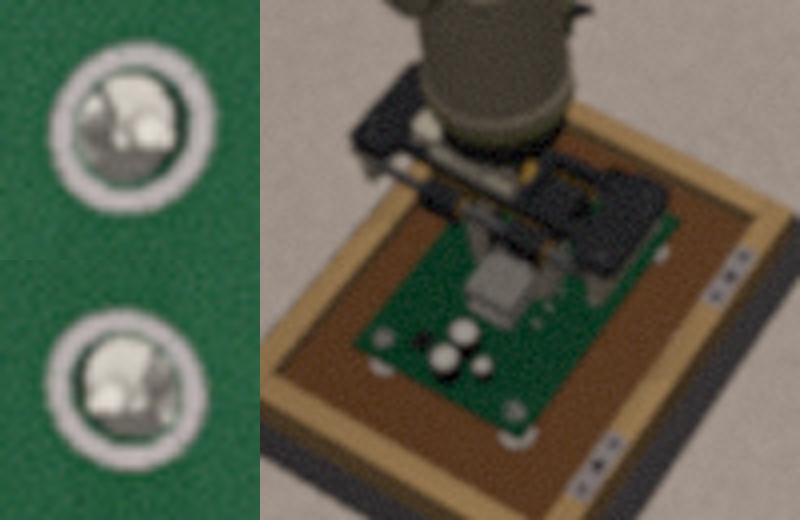

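In the hole 1 and hole 4 crops the bright tips shift outward by parallax (about 3 px). That puts them 4–5 mm above the board top, so the board is resting on the barbs. It also implies shoulders at about z = 43 mm. I'll release it, back off, and try a partial press at corner 1.

```bash
cat >> h.py <<'E'
FC=np.array([.5143,-.1762]); FY=-.0157
def w(x,y):
    C,S=np.cos(FY),np.sin(FY); return FC+np.array([C*x-S*y,S*x+C*y])/1e3
PP={1:w(50,54),2:w(50,-54),3:w(-50,-54),4:w(-50,34)}
PR=down(FY-np.pi/2)
def press(i,zmin,fstop=15.,ztop=.068,first=False,verbose=True):
    p=PP[i]; (m.move_ptp([*p,ztop+.03],PR) if first else m.movel([*p,ztop],.15))
    m.movel([*p,ztop],.12); m.hold(.2)
    F0=np.mean([m.read_contact_force()[2] for _ in range(4)]); z=ztop; log=[]; pk=0; clicked=False
    while z>zmin:
        F=m.read_contact_force()[2]-F0
        z-=.001 if F<1.2 else (.0006 if F<8 else .0003)
        m.movel([*p,z],.03); F=m.read_contact_force()[2]-F0; t=m.read_tool_pos()[2]
        log.append((round(z*1e3,1),round(t*1e3,1),round(F,1))); pk=max(pk,F)
        if F>fstop: break
    m.movel([*p,ztop],.15)
    if verbose: print(i,'t=%.1f'%m.read_time_s(),'peak %.1f'%pk,[l for l in log if l[2]>1])
    return log
E
python3 - <<'E'
from h import *
m.set_gripper(.058); m.hold(.1); print(m.read_contact_force(),m.read_tool_pos())
T=m.read_tool_pos(); m.movel([*T[:2],.13],.15); m.set_gripper(0,20)
c,f=look('wrist','rel'); print(m.read_time_s())
press(1,.0500,first=True)
c,f=look('wrist','p1'); c,f=look('top','p1t'); print(m.read_time_s())
E
```

```text
[ 0.23528249  0.58429506 -0.18968242] [ 0.51398984 -0.17640935  0.06149349]
14.9333
1 t=22.3 peak 6.7 [(54.0, np.float64(54.3), np.float64(2.7)), (53.4, np.float64(53.7), np.float64(4.0)), (52.8, np.float64(53.1), np.float64(4.4)), (52.2, np.float64(52.6), np.float64(5.4)), (51.6, np.float64(52.1), np.float64(6.7))]
22.4
```

Release and contact heights are as expected, with board top at 54.5 mm. The step loop is slow, so I'll use bigger steps, press 1 through to the click, then check.

```bash
cat >> h.py <<'E'
def press2(i,path=(),ztop=.063,zmin=.040,fstop=14.5):
    p=PP[i]
    for q in path: m.movel(q,.25)
    m.movel([*p,ztop],.2); m.hold(.1)
    F0=np.mean([m.read_contact_force()[2] for _ in range(3)]); z=ztop-.003; log=[]; F=pk=last=0; ck=None
    while z>zmin:
        z-=.0015 if F<5 else (.0008 if F<9.5 else .0004)
        m.movel([*p,z],.04); F=m.read_contact_force()[2]-F0; t=m.read_tool_pos()[2]
        log.append((round(z*1e3,1),round(float(t)*1e3,1),round(float(F),1)))
        if F>fstop: break
        if pk-F>2.5 and z<.05 and ck is None: ck=z
        pk=max(pk,F)
        if ck and F>6: break
    m.movel([*p,ztop],.2)
    print(i,'t=%.1f'%m.read_time_s(),'peak %.1f'%pk,'click',ck,log,flush=True)
E
python3 - <<'E'
from h import *
press2(1)
E
```

```text
1 t=26.0 peak 11.5 click None [(58.5, 58.0, -0.8), (57.0, 56.9, 0.1), (55.5, 55.4, 0.0), (54.0, 53.8, -0.2), (52.5, 52.4, -0.8), (51.0, 50.9, -0.8), (49.5, 49.7, 0.0), (48.0, 48.6, 4.9), (46.5, 47.6, 8.9), (45.7, 47.2, 11.3), (45.3, 46.9, 11.5), (44.9, 46.6, 14.5)]
```

```bash
python3 - <<'E'
from h import *
c,f=look('wrist','q1'); c2,s=look('scene','q1s'); 
cv2.imwrite('pics/q1c.png',np.hstack([cv2.resize(f,(400,300)),cv2.resize(s[185:315,165:300],(400,300),interpolation=cv2.INTER_CUBIC)]))
print(m.read_time_s(),m.read_tool_pos())
E
```

```text
26.1083 [ 0.56492933 -0.12292264  0.06247838]
```

View pics/q1c.png

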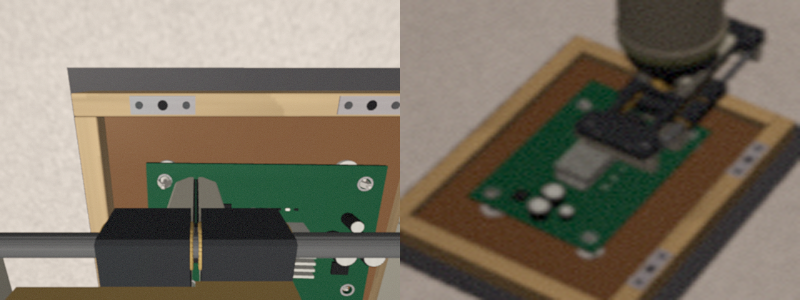

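Corner 1 sits lower: its flange is nearly hidden at (167,163), while post 2's still shows at (347,163). I'll go on round to corners 2 and 3.

```bash
python3 - <<'E'
from h import *
press2(2,fstop=15)
E
```

```text
2 t=30.7 peak 14.6 click None [(58.5, 57.9, 0.6), (57.0, 56.9, -0.1), (55.5, 55.4, -0.3), (54.0, 54.1, 0.7), (52.5, 52.8, 3.7), (51.0, 50.6, 0.2), (49.5, 48.9, 1.7), (48.0, 48.1, 2.4), (46.5, 47.1, 6.4), (45.7, 46.7, 9.1), (44.9, 46.1, 11.8), (44.5, 46.0, 12.6), (44.1, 45.7, 14.6), (43.7, 45.4, 15.0)]
```

Both corners dropped several mm at a low force (4–7 N). So the board had been sitting on the tips, and it is now at the barb rest with shoulders at about 36–37 mm. No 12 mm spike shows through, so nothing has clicked yet. I'll drop corners 3 and 4 onto their barbs the same way, then press each to the click from 24 mm away.

```bash
cat >> h.py <<'E'
PP={1:w(50,56),2:w(50,-56),3:w(-50,-56),4:w(-50,36)}
def press3(i,path=(),ztop=.057,zmin=.034,fstop=16.,zup=.060):
    p=PP[i]
    for q in path: m.movel(q,.3)
    m.movel([*p,ztop],.25); m.hold(.05)
    F0=np.mean([m.read_contact_force()[2] for _ in range(3)]); z=ztop; log=[]; F=pk=0; ck=None
    while z>zmin:
        z-=.0015 if F<5 else (.0009 if F<10 else .0004)
        m.movel([*p,z],.05); F=m.read_contact_force()[2]-F0; t=m.read_tool_pos()[2]
        log.append((round(float(t)*1e3,1),round(float(F),1)))
        if F>fstop: break
        if pk>7 and pk-F>2.5: ck=round(z,4); pk=F
        pk=max(pk,F)
        if ck and F>8: break
    m.movel([*p,zup],.25)
    print(i,'t=%.1f'%m.read_time_s(),'click',ck,log,flush=True)
E
python3 - <<'E'
from h import *
press3(3,path=[[*PP[2],.092],[*PP[3],.092]],fstop=8,ztop=.0585)
press3(4,fstop=8,ztop=.0585)
c,f=look('wrist','q3')
cv2.imwrite('pics/q3c.png',np.hstack([f,cv2.resize(cv2.imread('pics/q1.png')[220:300,220:330],(240,420)) ]) if 0 else f)
print(m.read_tool_pos(),m.calibration('wrist'))
E
```

```text
3 t=34.2 click None [(57.8, -0.2), (55.6, -0.8), (54.2, 1.6), (53.0, 4.4), (51.3, 1.8), (49.0, -0.3), (47.6, 0.6), (46.7, 4.7), (45.7, 8.7)]
4 t=37.3 click None [(56.8, -0.6), (55.3, 0.4), (53.9, 0.2), (52.4, -0.6), (50.9, -0.2), (49.3, -0.0), (47.8, -0.2), (46.8, 3.5), (45.8, 9.9)]
[ 0.4652138  -0.13957693  0.05999887] {'fx': 338.88823802203456, 'fy': 338.88823802203456, 'cx': 273.8036249670746, 'cy': 209.35642592452385, 'origin': array([ 0.5453606 , -0.14053062,  0.22570085]), 'attitude': array([-0.22639767,  0.23103545, -1.57473451])}
```

View pics/q3c.png

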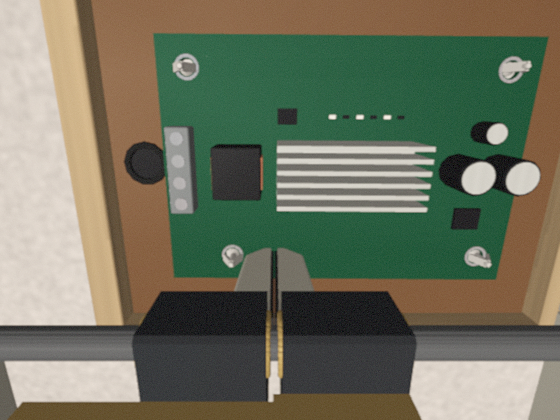

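Barbs seem to stand spread above the board at all four holes, for example at (514,67). The tips at the far posts are displaced about 15 px, which is about 12 mm of protrusion. I'll confirm with a zoom before doing anything more.

```bash
python3 - <<'E'
import cv2,numpy as np
f=cv2.imread('pics/q3.png')
cr=lambda p:cv2.resize(f[p[1]-22:p[1]+22,p[0]-28:p[0]+28],(390,290),interpolation=cv2.INTER_CUBIC)
cv2.imwrite('pics/z.png',np.vstack([np.hstack([cr((187,68)),cr((511,70))]),np.hstack([cr((232,255)),cr((476,257))])]))
E
```

```text
(no output)
```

View pics/z.png

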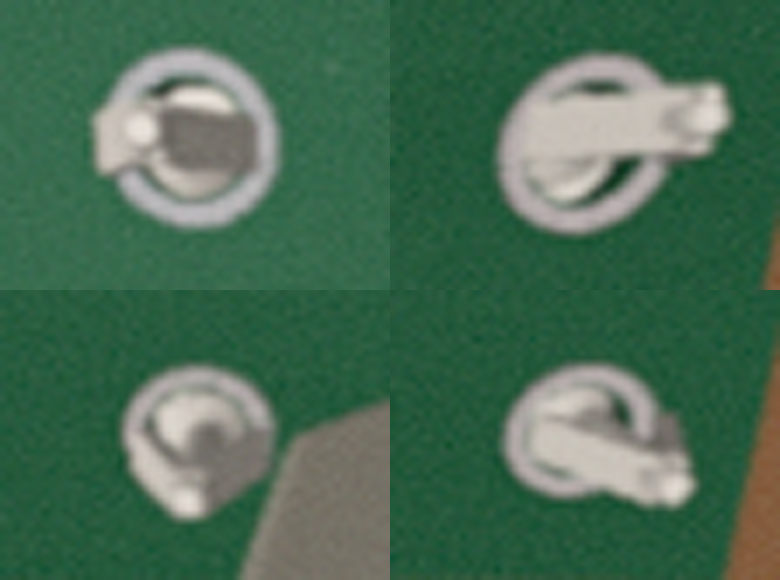

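All four arrowheads stand about 12 mm proud with their barbs spread past the hole rims, so every post has clicked. I'll make one last seating press at corners 1 and 2 to check their height is level with 3 and 4, then retreat and hand in.

```bash
python3 - <<'E'
from h import *
press3(1,path=[[*PP[4],.092],[*PP[1],.092]],fstop=9,ztop=.052)
press3(2,fstop=9,ztop=.052)
m.movel([*PP[2],.16],.25); m.hold(.2); look('wrist','end'); print(m.read_time_s(),m.read_contact_force())
E
```

```text
1 t=40.2 click None [(51.6, 0.3), (49.1, -0.3), (47.5, -0.2), (46.5, 5.7), (46.0, 8.2), (45.5, 11.7)]
2 t=42.4 click None [(50.3, 0.3), (48.9, 0.4), (47.5, 1.0), (46.6, 6.1), (46.1, 10.1)]
43.15 [-0.98179257 -0.01628932 -0.01726495]
```

Contact at all four corners is at about 47.5 mm, so the board is level and seated.

```bash
python3 -c "
from plant import manip as m
print(m.job_done())"
```

```text
the job is handed in; nothing more can be done
None
```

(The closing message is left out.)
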